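Hang the guide plate on the heater's two pins

ROBOT

A 7-joint arm with a two-finger parallel gripper is mounted at the origin on the work surface. World frame = base frame: x ahead of the robot, y to its left, z up, the work surface at z = 0. Lengths are in mm, angles in rad, forces in N, time in s.
With the tool pointing down it reaches from about 400 to 900 mm from the base axis. Payload 5.5 kg.
Tool frame: the origin (TCP) lies midway between the tips of the shut fingers; the grasp point (between the pads) lies 19 mm behind it; z points along the fingers, y is the line along which they close (so a half turn about z gives the same grasp; the last joint's range is limited). The gripper opens to 85 mm and grips with 20 to 120 N. Pads are 22 mm wide; open, the fingers measure 114 mm over their backs; the gripper's body (76 mm by 85 mm) begins 54 mm behind the grasp point. The pads swing forward as they close: fully open they stand 13 mm farther back than shut.
Start: joints at [1.532, 0.501, -0.427, 1.55, 0.221, 1.138, -0.21], TCP at [193.239, -620.611, 231.31] pointing down, gripper open.
Joint ranges: [-2.88, 2.88], [-0.31, 2.03], [-1.54, 1.56], [0.2, 2.42], [-1.41, 4.55], [0.19, 2.02], [-2.57, 2.57]. Speed limits (rad/s): [2.57, 2.57, 3.14, 3.14, 3.14, 3.14, 3.14].

INTERFACE

Orientations are given as a unit quaternion [w, x, y, z].
In Python, from workcell import robot, eyes, models gives the robot as it stands. The module is installed in compiled form; this text tells all that it offers.
- The arm moves only by the tool arm_command, never from a script. Its arguments are lists of equal length, an entry for each row: "slide": the shift along the tool's x, y, z in cm, a list of three; "dr": the turn, a rotation vector about the tool's x, y, z in rad, a list of three. A call has 1 to 10 rows; each row shifts and turns the commanded pose from where the row before left it, along the tool's axes as they then stand; what a row does not reach is not made up. A row lasts 1/8 s, in which the tool goes at most 62.5 mm and 10.7 degrees, less where a joint would pass 70% of its speed; a pose out of reach is approached as far as the arm can. A call is refused whole if a number of a shift passes 6.25 or a number of a turn 0.188, either way. A call with a gripper value outside its range is refused whole. "claw" is the opening, from -1 (shut) to 1 (fully open), set as the call begins (left out, the last holds). The fingers move at their own pace and stop on an object; "force" is the grip in N (left out, the last holds). Time passes only in rows, so rows that do not move let the fingers close. It gives the time, the measured TCP pose, the force, the opening and the grip force at its end, in the units of the state.
- robot.read_state(): the state, without advancing time (a new reading comes with each control period).
- eyes.snapshot(name): name is "scene" or "top" or "wrist"; returns (picture, depth): 384x512x3 uint8, red, green, blue; 384x512 float32, mm along the optical axis (not along the pixel's ray), 0 where there is no reading.
- eyes.camera_model(name): a dict with "camera_matrix" (3x3 intrinsics, pixels), "rvec" (rotation vector, rad) and "tvec" (3), from world to camera coordinates, as OpenCV has them; the wrist camera has in their place "T_tool_cam" (4x4, takes a point from camera to tool coordinates, whose origin is the TCP and whose axes are the flange's). Camera axes: x right, y down, z forward; pixel columns grow to the right and rows downward; lengths in mm; the calibration is good to about 2 mm. A picture is of the moment at which its call begins: read the wrist's pose just before it. camera_model takes no time and is no camera call.
- robot.finish_job(): hands the job in; it is judged then, once.
Trained networks look in the newest picture that a camera, given by its name, has taken for a name from the list of things; names that differ only in an ending like _2 or _b are one class to them, and where a whole thing is asked for, a point or a joint stands for the part that bears it (a point fixed in the world has none). Each returns a list of dicts, best first, with "confidence" (0 to 1); they miss things now and then, are a little off and sometimes report something else, mostly with a low value. They report only what shows in the picture. A call takes as long as a camera call.
- models.search_frame(camera, target): "bbox" ([centre column, centre row, width, height] in pixels, round what is visible of it).
- models.cut_out(camera, target): "mask" (384x512 bool, what is visible of it) and "bbox" ([centre column, centre row, width, height] in pixels, round what is visible of it).
The state is a dict: "time_s": time; "qpos": joint angles; "dq": joint speeds; "tau": joint torques, N m; "tool_pos": TCP position; "tool_rot": TCP orientation; "contact_force": force on the tool from outside, world axes, zero at the start; "ft_torque": the same for the moment, N m; "finger_gap": finger opening in mm; "gripper_force": force on a finger pad.
Only numpy, scipy, OpenCV 4.12 (cv2) and the standard library are available. Lean on these libraries where they do the work, as an engineer would, in place of code of your own. Each camera call takes 0.05 s, during which the arm holds its last target. There are 200 camera calls.

TASK

Lift the aluminium guide plate by its sprung handle and hang it on the block heater: bring both of its large holes over the two upright pins and lower it until it sits fully home, flat on the pin plate, then let go of it. Nobody knows exactly where the pin plate has been clamped, so feel for the pins gently and never push the plate against the heater with more than 20 N; leave the glassware and other small things around it where they are.

Things in the scene. Friction and masses are not known exactly. Their poses are not given: they have to be found in the camera images.
- plate: loose guide plate: bare aluminium, 120 (x) x 240 (y) x 6 mm thick, 0.38 to 0.6 kg with its handle. Origin: centre of its smooth flat underside; z up, y along its length. Two through holes, 11.5 mm in diameter, at x = 0, y = -65 and +65 mm; the rows of dark 5 mm dots are not holes. Same after a half turn. Starts flat on the bench, left or right, wherever the heater is not
- grip (a point): centre of the plate's handle: a black bar 14 (x) x 70 (y, along the plate's length) x 14 mm high with flat sides, its centre 52 mm above the plate's underside and over the plate's centre; below it a 12 mm stem in a collar 24 mm across and 12 mm high
- handle: the same handle, origin at its foot, on the plate's top face. It is sprung: pushed down, the bar sinks up to 12 mm towards the plate (2 N to start it, then 0.4 N more per mm), then it is solid; pulled up, it lifts the plate at once. Through the spring a push loads the plate with at most 7 N plus its weight
- heater: fixed block heater, black box 150 (x) x 250 (y) mm, top face 45 mm above the bench. Origin: on the bench under its centre; y along its length. On top lies the pin plate, dark steel, 120 (x) x 190 (y) x 8 mm, firmly clamped anywhere up to 22 mm either way along the heater's y from the middle (its place is not reported); across, in x, it is centred and square to the heater
- seat (a point): reference point on the heater's centre line (x = 0), 27 mm from its middle towards its -y end, beside a white tick on the rim, and 53 mm above the bench: the height of the pin plate's top face, on which the guide plate's underside rests when home. Axes as the heater's. The pin plate's true middle, not reported, lies 5 to 49 mm from here towards +y
- pin_line (a point): point 20 mm above seat, at the height of the pin tips. Two fixed upright steel pins, 10 mm in diameter and 20 mm high, stand on the heater's centre line (x = 0), 65 mm either side of the pin plate's own middle; their top 5 mm taper to a flat tip 7 mm across
- vial_a: capped glass vial, 22 mm across, 45 mm high, standing; to be left alone. Origin: centre of its foot
- vial_b: another such vial; to be left alone
- jar: open glass jar, 60 mm across and 70 mm high, with steel spatulas standing up to 140 mm; to be left alone. Origin: centre of its foot
- rack: blue vial rack with vials, 90 x 170 x 65 mm; to be left alone. Origin: centre of its underside
- reagent: amber bottle, 64 mm across, 140 mm high; to be left alone. Origin: centre of its foot
- bulb: grey rubber pipette bulb standing up, 24 mm across, 50 mm high; to be left alone. Origin: centre of its foot
- beaker: glass beaker, 66 mm across, 80 mm high; to be left alone. Origin: centre of its foot
- cap: blue ring cap, 24 mm across, 10 mm high; to be left alone. Origin: centre of its underside

How it is judged:
By the outcome, as a careful person would: the job done as asked, in the order asked, and still so for the second after the job is handed in, with the robot touching nothing.
It also fails if it takes over 58 s, if anything falls off the work surface, if the arm or the gripper's body presses on something with over 40 N, if the wrist force passes 120 N, or if a joint passes its speed limit or range.

## Working session

There is one attempt and no reset: what is moved stays moved. The work goes in short steps, Python scripts to look and compute and a tool call to move; the robot and the scene stay as the last step left them, time stands still between calls to the robot, and variables do not carry over. Pictures are saved under pics/ and viewed, at most 10 in all, crops included, and the job is handed in when it is done.

Besides the shell and the picture viewer there is one more tool, called after ">>>" as name(argument=value, ...), one argument or row to a line, values as JSON. arm_command: Moves the arm, as the interface text tells. Its arguments: {"type":"object","properties":{"slide":{"type":"array"},"dr":{"type":"array"},"claw":{"type":"number"},"force":{"type":"number"}},"required":["slide","dr"]}

```bash
mkdir -p pics
cat > h.py <<'E'
import numpy as np, cv2
from workcell import robot, eyes, models
from scipy.spatial.transform import Rotation as R
def Rq(q): return R.from_quat([q[1],q[2],q[3],q[0]]).as_matrix()
def cam(name, st=None):
    m=eyes.camera_model(name); K=np.array(m["camera_matrix"])
    if "rvec" in m:
        A=cv2.Rodrigues(np.array(m["rvec"],float))[0]; t=np.array(m["tvec"],float).ravel()
        return K, A.T, -A.T@t
    T=np.array(m["T_tool_cam"]); W=Rq(st["tool_rot"])
    return K, W@T[:3,:3], W@T[:3,3]+np.array(st["tool_pos"])
def cloud(name):
    st=robot.read_state(); p,d=eyes.snapshot(name); K,A,c=cam(name,st)
    v,u=np.mgrid[:384,:512]
    r=np.stack([(u-K[0,2])/K[0,0],(v-K[1,2])/K[1,1],np.ones_like(u)],-1)*d[...,None]
    P=r@A.T+c; P[d==0]=np.nan
    return p,d,P
E
python3 - <<'E'
from h import *
s=robot.read_state(); print({k:np.round(v,3) for k,v in s.items()})
for n in("scene","top"):
    p,d,P=cloud(n); cv2.imwrite(f"pics/{n}0.png",p[...,::-1]); np.save(f"{n}0.npy",P)
    for t in("plate","handle","heater"):
        for o in models.cut_out(n,t)[:2]:
            m=o["mask"]; q=P[m]; q=q[~np.isnan(q[:,0])]
            print(n,t,round(o["confidence"],2),np.round(o["bbox"]),m.sum(),np.round(np.median(q,0)),np.round(np.percentile(q,[2,98],axis=0)).tolist())
            if o["confidence"]>.5: np.save(f"m_{n}_{t}.npy",m)
    for t in("vial_a","jar","rack","reagent","bulb","beaker","cap"):
        for o in models.cut_out(n,t)[:2]:
            q=P[o["mask"]]; q=q[~np.isnan(q[:,0])]
            if len(q) and n=="top": print(t,round(o["confidence"],2),np.round(np.median(q,0)))
E
```

```text
{'time_s': np.float64(0.0), 'qpos': array([ 1.532,  0.502, -0.427,  1.551,  0.221,  1.138, -0.21 ]), 'dq': array([ 0.   , -0.001, -0.   ,  0.002,  0.001,  0.   , -0.002]), 'tau': array([ 1.0000e-03, -5.6952e+01, -5.8160e+00, -2.8093e+01,  1.1000e-02,
        1.2000e-02, -0.0000e+00]), 'tool_pos': array([ 192.918, -619.989,  230.25 ]), 'tool_rot': array([-0.001,  0.989,  0.15 , -0.   ]), 'contact_force': array([-0.538, -0.272,  0.381]), 'ft_torque': array([ 0.065,  0.006, -0.002]), 'gripper_force': np.float64(0.0), 'finger_gap': np.float64(85.702)}
scene plate 0.94 [314. 200.  76.  33.] 2350 [571. 192.   6.] [[509.0, 77.0, 1.0], [625.0, 308.0, 58.0]]
scene handle 0.33 [184. 191.  79.  57.] 3296 [ 544. -232.   51.] [[451.0, -350.0, 17.0], [615.0, -111.0, 58.0]]
scene heater 0.77 [185. 187.  76.  48.] 3200 [ 545. -231.   51.] [[453.0, -348.0, 19.0], [615.0, -114.0, 58.0]]
top plate 0.78 [206. 188.  70.  36.] 2458 [565. 192.   6.] [[508.0, 76.0, -2.0], [623.0, 307.0, 58.0]]
top handle 0.36 [206. 189.  72.  37.] 2431 [565. 191.   6.] [[508.0, 76.0, -2.0], [624.0, 305.0, 58.0]]
top heater 0.87 [330. 200.  81.  53.] 3431 [ 526. -234.   51.] [[446.0, -354.0, 34.0], [607.0, -113.0, 62.0]]
top heater 0.73 [205. 187.  24.  12.] 126 [566. 190.  57.] [[558.0, 156.0, 2.0], [579.0, 225.0, 66.0]]
jar 0.65 [786. -29.  48.]
rack 0.62 [767. 186.  54.]
reagent 0.87 [ 765. -179.   98.]
bulb 0.43 [458. 490.  36.]
beaker 0.81 [ 636. -481.   34.]
beaker 0.2 [ 524. -231.   51.]
```

View pics/top0.png

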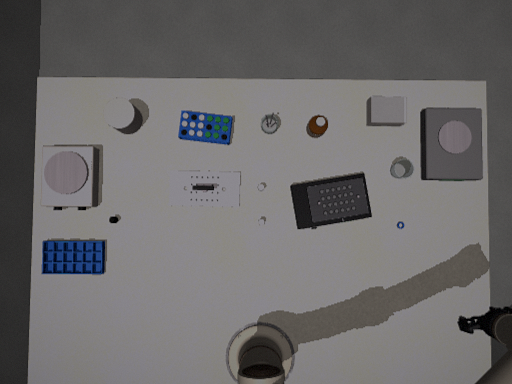

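View pics/scene0.png

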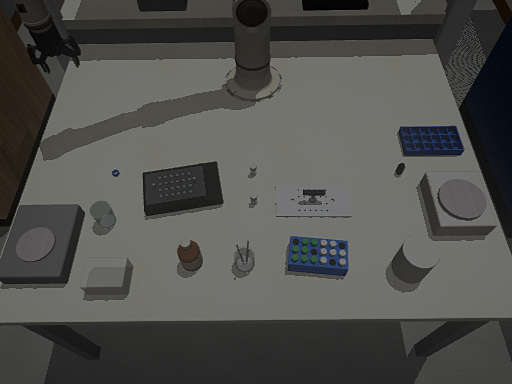

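The top picture shows the plate at about (206,188), its long side along world y, with the handle at its centre. The heater is near (330,200), rotated, and its pin plate is offset towards the right end. The vials are at about (262,186) and (262,220). Next I fit the outlines.

Run:
```python
from h import *
for n in("top","scene"):
    P=np.load(f"{n}0.npy")
    for t,(lo,hi),zr in(("heater",(25,75),52),("plate",(-8,14),6)):
        m=np.load(f"m_{n}_{t}.npy"); q=P[m]; q=q[~np.isnan(q[:,0])]; q=q[(q[:,2]>lo)&(q[:,2]<hi)]
        print(n,t,cv2.minAreaRect(q[:,:2].astype(np.float32)), q[:,2].max())
    q=P[np.load(f"m_{n}_plate.npy")]; q=q[q[:,2]>45]; print("bar",len(q),np.median(q,0),cv2.minAreaRect(q[:,:2].astype(np.float32)))
    q=P.reshape(-1,3); q=q[(q[:,2]>20)&(abs(q[:,1]+10)<60)&(abs(q[:,0]-520)<120)]; print("vials",np.round(q).tolist()[:40])
P,_=eyes.snapshot("top")
cv2.imwrite("pics/crop.png",cv2.resize(P[160:240,280:390,::-1],None,fx=7,fy=7,interpolation=cv2.INTER_CUBIC))
st=robot.read_state(); K,A,c=cam("wrist",st); print(K, eyes.camera_model("wrist")["T_tool_cam"])
print(Rq(st["tool_rot"]).round(3))
```

```text
top heater ((566.077880859375, 191.653076171875), (70.86473083496094, 13.89013957977295), 89.94698333740234) 68.25117204990715
top plate ((566.5093994140625, 191.76492309570312), (241.59986877441406, 120.65872192382812), 89.0732421875) 13.967324722027342
bar 102 [565.92319515 192.91511929  57.53003676] ((566.077880859375, 191.653076171875), (70.86473083496094, 13.89013957977295), 89.94698333740234)
vials [[578.0, 5.0, 50.0], [578.0, 1.0, 49.0], [578.0, -2.0, 43.0], [579.0, -6.0, 42.0], [575.0, 8.0, 44.0], [575.0, 4.0, 48.0], [575.0, 1.0, 44.0], [575.0, -2.0, 44.0], [575.0, -6.0, 47.0], [575.0, -9.0, 44.0], [572.0, 8.0, 43.0], [572.0, 4.0, 47.0], [572.0, 1.0, 46.0], [572.0, -2.0, 44.0], [572.0, -6.0, 41.0], [572.0, -9.0, 47.0], [568.0, 8.0, 48.0], [568.0, 4.0, 53.0], [568.0, 1.0, 49.0], [568.0, -2.0, 50.0], [568.0, -6.0, 49.0], [569.0, -9.0, 42.0], [565.0, 8.0, 46.0], [565.0, 4.0, 42.0], [565.0, 1.0, 43.0], [565.0, -2.0, 45.0], [565.0, -6.0, 44.0], [565.0, -9.0, 46.0], [562.0, 4.0, 45.0], [562.0, 1.0, 46.0], [562.0, -2.0, 43.0], [562.0, -6.0, 48.0], [462.0, 3.0, 36.0], [462.0, 0.0, 43
[... 1151 characters left out ...]
.0], [463.0, 2.0, 44.0], [463.0, 6.0, 45.0], [454.0, 9.0, 32.0], [458.0, -11.0, 32.0], [462.0, -8.0, 38.0], [462.0, -4.0, 37.0], [460.0, -1.0, 35.0], [464.0, 2.0, 40.0], [466.0, 6.0, 43.0], [462.0, -8.0, 32.0], [464.0, -4.0, 34.0]]
[[300.06099257   0.         256.85939841]
 [  0.         300.06099257 190.93692516]
 [  0.           0.           1.        ]] [[-1.81778154e-03 -9.53551983e-01 -3.01223026e-01  7.61147011e+01]
 [ 9.99998249e-01 -1.59912236e-03 -9.72475649e-04  7.38248740e-01]
 [ 4.45613606e-04 -3.01224266e-01  9.53553220e-01 -1.44361370e+02]
 [ 0.00000000e+00  0.00000000e+00  0.00000000e+00  1.00000000e+00]]
[[ 0.955  0.297  0.   ]
 [ 0.297 -0.955 -0.   ]
 [ 0.     0.    -1.   ]]
```

View pics/crop.png

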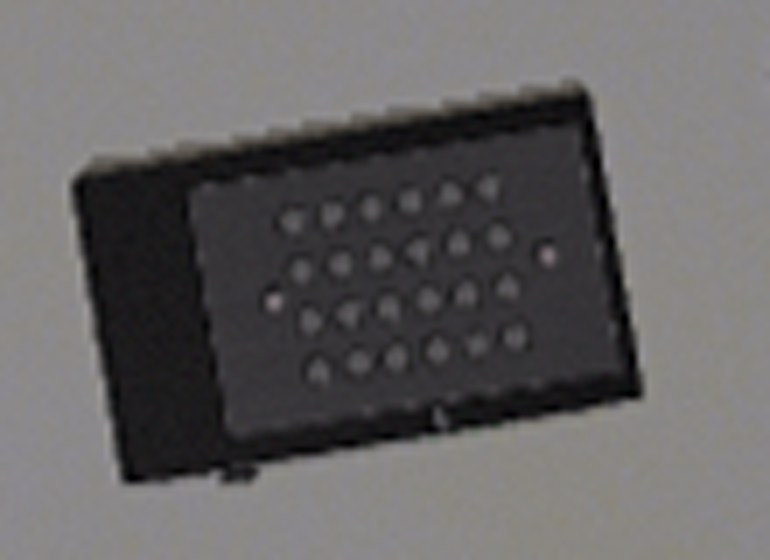

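The crop shows the two pin tips at crop (275,300) and (547,255), and the white tick at (440,418). So the heater's -y end is on the right, towards world -y. I'll move to a wrist view above the pins.

```bash
cat >> h.py <<'E'
def plan(target,yaw,n,st=None):
    """n equal rows: rounded slide(cm, tool axes before turn), dr z"""
    st=st or robot.read_state(); p=np.array(st["tool_pos"]); W=Rq(st["tool_rot"])
    y0=np.arctan2(W[1,0],W[0,0]); d=(yaw-y0+np.pi)%(2*np.pi)-np.pi
    rz=round(-d/n,4); sl=[]
    for i in range(n):
        step=(np.array(target)-p)/(n-i); yw=y0-rz*i
        c,s=np.cos(yw),np.sin(yw)
        Wt=np.array([[c,s,0],[s,-c,0],[0,0,-1]])
        a=np.round(Wt.T@step/10,2); sl.append(a.tolist()); p=p+Wt@a*10
    print("yaw0",round(np.degrees(y0),2),"tilt",np.round(W[2],4)); print(sl, "dr z",rz)
def topray(name,u,v,z,st=None):
    K,A,c=cam(name,st); r=A@np.array([(u-K[0,2])/K[0,0],(v-K[1,2])/K[1,1],1]); return c+r*(z-c[2])/r[2]
E
python3 - <<'E'
from h import *
a=topray("top",280+275/7-.4,160+300/7-.4,73); b=topray("top",280+547/7-.4,160+255/7-.4,73)
d=a-b; print(a,b,(a+b)/2,np.linalg.norm(d),np.degrees(np.arctan2(d[1],d[0])))
m=(a+b)/2; yaw=np.arctan2(d[1],d[0])
plan([m[0],m[1],200],yaw,10)
E
```

```text
[ 517.6283514  -191.83015866   73.        ] [ 539.73205325 -319.32514795   73.        ] [ 528.68020233 -255.5776533    73.        ] 129.39685441042943 99.83555795308625
yaw0 17.29 tilt [ 0.  0. -1.]
[[4.29, -2.49, 0.31], [4.6, -1.85, 0.31], [4.82, -1.17, 0.31], [4.94, -0.46, 0.31], [4.95, 0.25, 0.32], [4.86, 0.96, 0.31], [4.68, 1.65, 0.32], [4.39, 2.3, 0.31], [4.01, 2.91, 0.32], [3.55, 3.45, 0.31]] dr z -0.1441
```

>>> arm_command(
  slide=[
    [4.3,-2.5,0.3],
    [4.6,-1.85,0.3],
    [4.8,-1.15,0.3],
    [4.95,-0.45,0.3],
    [4.95,0.25,0.3],
    [4.85,0.95,0.3],
    [4.7,1.65,0.3],
    [4.4,2.3,0.3],
    [4.0,2.9,0.3],
    [3.55,3.45,0.3],
  ],
  dr=[
    [0,0,-0.144],
    [0,0,-0.144],
    [0,0,-0.144],
    [0,0,-0.144],
    [0,0,-0.144],
    [0,0,-0.144],
    [0,0,-0.144],
    [0,0,-0.144],
    [0,0,-0.144],
    [0,0,-0.144],
  ],
)

```text
time_s: 2.4
tool_pos: [529.8, -254.9, 201.5]
tool_rot: [0.0, 0.643, 0.766, -0.0]
contact_force: [0.7, -0.5, 0.2]
finger_gap: 85.3
gripper_force: 0.0
```

>>> arm_command(
  slide=[
    [0,0,0],
    [0,0,0],
  ],
  dr=[
    [0,0,0],
    [0,0,0],
  ],
)

```text
time_s: 2.65
tool_pos: [528.6, -256.0, 201.2]
tool_rot: [-0.0, 0.644, 0.765, -0.0]
contact_force: [-0.7, -0.4, 0.1]
finger_gap: 85.6
gripper_force: 0.0
```

Run:
```python
from h import *
s=robot.read_state(); print(s["time_s"],np.round(s["tool_pos"],2),np.round(s["qpos"],2),s["contact_force"])
p,d,P=cloud("wrist"); cv2.imwrite("pics/w1.png",p[...,::-1]); np.savez("w1.npz",p=p,d=d,P=P,pos=s["tool_pos"],rot=s["tool_rot"])
m=(P[...,2]>61)&(P[...,2]<85)
n,l,st,c=cv2.connectedComponentsWithStats(m.astype(np.uint8))
for i in range(1,n):
    if st[i,4]>15: print(st[i],c[i],np.median(P[l==i],0))
```

```text
2.65 [ 528.62 -256.03  201.16] [ 1.03  0.52 -0.84  1.73  0.43  1.08  0.22] [-0.65661959 -0.42600016  0.05411366]
[252 101  11  11 100] [257.11 105.95] [ 516.40863455 -189.04950301   73.7889878 ]
[489 121  23  61 964] [502.26970954 153.02593361] [ 743.53592322 -192.6822338    71.14371012]
[253 231  10  14 111] [257.51351351 237.4954955 ] [ 538.25569137 -314.61910045   72.01097009]
[483 306  29  27 290] [502.77586207 316.27586207] [ 824.70747785 -362.84923132   70.27222681]
[310 338  28  19 250] [323.42  345.932] [ 635.77707031 -437.06148476   70.29405001]
[431 368  16  16 155] [437.70322581 377.41935484] [ 783.58315732 -463.55428979   67.98577945]
```

View pics/w1.png

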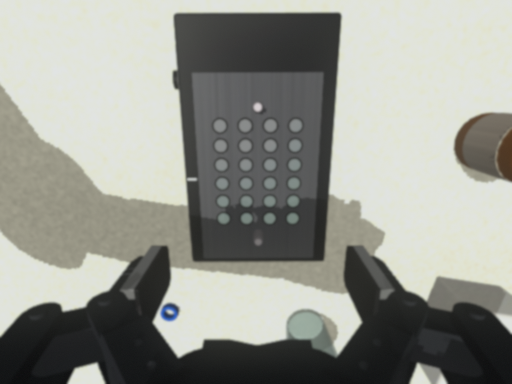

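The wrist picture shows the pin tips at about (258,106) and (258,241), the pin plate between columns 192 and 325, and the tick at (191,179). Nothing is over the pins. Next I refine the tips and plan the move to the plate view.

Run:
```python
from h import *
z=np.load("w1.npz"); st={"tool_pos":z["pos"],"tool_rot":z["rot"]}; g=z["p"].mean(2); W=Rq(z["rot"]); d=z["d"]
for (u,v) in((258,106),(258,239)):
    print(g[v-9:v+10,u-8:u+9].astype(int)); 
T=[]
for (u0,u1,v0,v1,th) in((250,266,100,114,110),(250,266,232,250,85)):
    m=g[v0:v1,u0:u1]; w=np.clip(m-th,0,40); vv,uu=np.mgrid[v0:v1,u0:u1]
    u,v=(uu*w).sum()/w.sum(),(vv*w).sum()/w.sum(); p=topray("wrist",u,v,73,st); T.append(p); print(u,v,p, W.T@(p-z["pos"]))
e=T[0]-T[1]; print(np.linalg.norm(e),np.degrees(np.arctan2(e[1],e[0])),(T[0]+T[1])/2)
# heater edges yaw from dark mask
K,A,c=cam("wrist",st)
for nm,lo,hi,zz in(("heater",0,45,45),):
    m=((g<60)).astype(np.uint8); m[265:]=0; m[:,:170]=0; m[:,350:]=0
    L=[];Rr=[]
    for v in range(30,240,10):
        x=np.where(m[v])[0]
        L.append(topray("wrist",x[0] if 1 else 0,v,45,st)); Rr.append(topray("wrist",x[-1],v,45,st))
    for S in(L,Rr):
        S=np.array(S); f=np.polyfit(S[:,1],S[:,0],1); r=S[:,0]-np.polyval(f,S[:,1]); k=abs(r)<2; f=np.polyfit(S[k,1],S[k,0],1); print("edge yaw",90-np.degrees(np.arctan(f[0])),np.polyval(f,-255),k.sum())
plan([566.3,191.7,134],np.radians(89.5),10)
```

```text
[[ 95  93  92  92  92  93  93  93  94  94  93  93  93  94  93  94  94]
 [ 95  93  92  92  93  93  93  93  93  94  93  93  93  94  94  94  94]
 [ 95  92  91  92  93  92  92  93  93  94  93  93  94  93  93  93  93]
 [ 95  92  92  91  92  93  93  93  93  92  93  92  93  93  94  93  93]
 [ 95  93  92  92  94  98 102 104 102  97  92  91  91  92  94  94  93]
 [ 95  93  92  94 103 114 128 133 131 119 105  93  91  92  93  94  94]
 [ 95  93  94 102 121 145 164 173 170 156 132 106  93  91  93  94  93]
 [ 95  94  98 116 146 174 191 198 197 186 163 129 100  91  92  93  93]
 [ 95  94 104 132 167 193 204 207 207 201 184 149 110  89  88  92  93]
 [ 95  95 108 142 179 202 207 209 208 206 194 160 116  86  85  91  93]
 [ 95  94 107 143 180 202 208 208 208 206 194 161 115  82  80  87  91]
 [ 95  93 102 134 172 197 206 208 207 204 188 153 107  76  72  79  86]
 [ 95  92  95 118 155 183 198 203 202 193 172 134  93  68  64  71  82]
 [ 95  92  91 101 127 155 175 184 183 170 141 107  76  63  62  69  80]
 [ 95  92  91  91 101 118 136 146 143 128 104  80  65  64  66  73  84]
 [ 95  93  91  90  90  91  97 101  
[... 1396 characters left out ...]
 61  61  61  64  67  69  70  68  66  63  62  61  60  61  62]
 [ 60  60  61  61  62  62  62  62  63  62  62  62  62  61  61  60  62]
 [ 60  61  61  61  61  62  62  61  61  62  62  62  62  61  62  62  62]]
257.18486045937266 106.61262040009878 [ 516.50745302 -189.5709287    73.        ] [ 67.58450175  -0.57617878 128.14076858]
257.7789102312819 241.45668365346927 [ 539.0763779  -318.22809919   73.        ] [-63.0365557   -0.17348456 128.17359214]
130.62168230573457 99.94954289744851 [ 527.79191546 -253.89951395   73.        ]Traceback (most recent call last):
  File "<stdin>", line 19, in <module>
    raise TypeError("expected non-empty vector for x")
TypeError: expected non-empty vector for x
```

Run:
```python
from h import *
plan([566.3,191.7,134],np.radians(89.5),10)
```

```text
yaw0 99.68 tilt [-6.e-04 -9.e-04 -1.e+00]
[[4.36, 1.13, 0.67], [4.38, 1.05, 0.67], [4.4, 0.98, 0.67], [4.41, 0.9, 0.67], [4.43, 0.82, 0.67], [4.44, 0.74, 0.67], [4.45, 0.66, 0.67], [4.46, 0.58, 0.67], [4.48, 0.5, 0.68], [4.48, 0.41, 0.67]] dr z 0.0178
```

>>> arm_command(
  slide=[
    [4.4,1.1,0.65],
    [4.4,1.05,0.65],
    [4.4,1,0.65],
    [4.4,0.9,0.65],
    [4.4,0.8,0.7],
    [4.45,0.75,0.7],
    [4.45,0.65,0.7],
    [4.45,0.6,0.7],
    [4.5,0.5,0.7],
    [4.5,0.4,0.65],
  ],
  dr=[
    [0,0,0.018],
    [0,0,0.018],
    [0,0,0.018],
    [0,0,0.018],
    [0,0,0.018],
    [0,0,0.018],
    [0,0,0.018],
    [0,0,0.018],
    [0,0,0.018],
    [0,0,0.018],
  ],
)

```text
time_s: 3.95
tool_pos: [567.1, 192.4, 133.6]
tool_rot: [0.001, 0.712, 0.702, -0.0]
contact_force: [0.5, -0.2, 0.2]
finger_gap: 85.3
gripper_force: 0.0
```

>>> arm_command(
  slide=[
    [0,0,0],
    [0,0,0],
  ],
  dr=[
    [0,0,0],
    [0,0,0],
  ],
)

```text
time_s: 4.2
tool_pos: [566.6, 191.5, 133.6]
tool_rot: [0.001, 0.711, 0.703, -0.001]
contact_force: [1.3, -0.6, 0.6]
finger_gap: 85.3
gripper_force: 0.0
```

Run:
```python
from h import *
s=robot.read_state(); print(s["time_s"],np.round(s["tool_pos"],2),np.round(s["qpos"],2),s["contact_force"])
p,d,P=cloud("wrist"); cv2.imwrite("pics/w2.png",p[...,::-1]); np.savez("w2.npz",p=p,d=d,P=P,pos=s["tool_pos"],rot=s["tool_rot"])
W=Rq(s["tool_rot"]); print(np.degrees(np.arctan2(W[1,0],W[0,0])))
q=P[(P[...,2]>50)&(P[...,2]<64)&(abs(P[...,0]-566)<20)&(abs(P[...,1]-192)<50)]; print(len(q),np.median(q,0),cv2.minAreaRect(q[:,:2].astype(np.float32)))
```

```text
4.2 [566.6  191.48 133.62] [ 0.21  0.62 -0.78  1.76  0.52  0.98 -0.79] [ 1.25223711 -0.64135105  0.603484  ]
89.36882835316233
1607 [564.15562016 196.79846247  60.4670354 ] ((564.2785034179688, 193.51174926757812), (69.67961883544922, 13.987208366394043), 88.8497314453125)
```

View pics/w2.png

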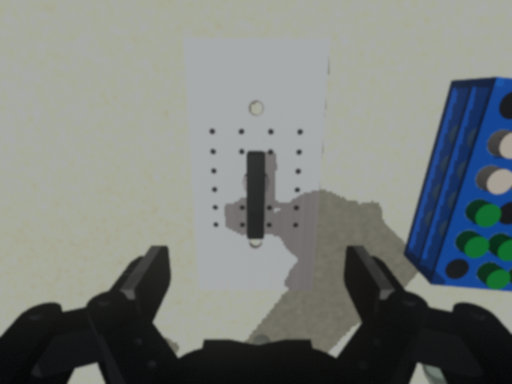

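The picture shows the plate with holes at about (256.5,108) and (255.5,243), the second partly hidden by the bar. The bar runs from (256,152) to (256,238).

Run:
```python
from h import *
z=np.load("w2.npz"); st={"tool_pos":z["pos"],"tool_rot":z["rot"]}; g=z["p"].mean(2); W=Rq(z["rot"])
print(g[98:118,246:268].astype(int)); print(g[234:252,244:268].astype(int))
# dots: dark blobs in the two outer columns
th=cv2.adaptiveThreshold(g.astype(np.uint8),1,cv2.ADAPTIVE_THRESH_MEAN_C,cv2.THRESH_BINARY_INV,15,25); th[:,:205]=0; th[:,310:]=0; th[:125]=0; th[230:]=0
n,l,s,c=cv2.connectedComponentsWithStats(th)
D=[]
for i in range(1,n):
    if 8<s[i,4]<50:
        p=topray("wrist",*c[i],6,st); D.append(p); print(s[i,4],np.round(c[i],1),np.round((W.T@(p-z["pos"]))[:2],2))
```

```text
[[168 169 169 169 169 169 169 168 167 166 166 167 167 168 169 168 168 169
  168 169 168 169]
 [169 168 168 169 168 167 166 163 162 158 158 160 163 165 167 168 168 168
  168 168 168 169]
 [168 168 168 168 167 163 158 152 145 141 141 145 151 157 163 166 168 168
  168 169 168 168]
 [168 168 168 167 162 154 142 134 127 126 130 135 141 148 155 161 166 167
  168 169 169 169]
 [168 168 167 162 152 138 125 119 120 130 139 145 148 150 149 153 161 166
  168 169 169 168]
 [168 168 165 155 141 129 122 121 128 142 153 159 160 156 150 148 155 162
  167 168 168 169]
 [169 167 161 146 133 133 138 140 144 153 160 163 164 162 156 150 150 157
  165 168 169 168]
 [168 166 156 137 128 139 152 155 156 160 163 164 165 165 162 155 149 153
  162 167 168 169]
 [168 164 150 130 125 142 156 161 161 162 163 165 165 165 165 159 150 150
  160 166 168 168]
 [168 163 147 128 124 143 158 162 162 163 164 164 165 165 164 159 149 149
  158 165 168 168]
 [168 163 148 129 125 144 157 161 162 162 163 165 165 165 164 158 148 148
  159 166 168 168]
 [168 163 150 132 127 143 157 162 162 162 163 164 164 164 163 157 149 150
  1
[... 2523 characters left out ...]
 167 167 167 167 167 167 167
  167 167 167 167 166 166]]
26 [211.8 130.8] [ 46.71 -41.02]
24 [241.1 131.1] [ 46.42 -14.85]
27 [270.4 131.3] [46.22 11.36]
27 [299.6 131.4] [46.01 37.46]
26 [212.5 151. ] [ 28.54 -41.24]
21 [241. 151.] [ 28.5  -15.25]
28 [298.7 151.7] [27.78 37.38]
26 [270.5 152.1] [27.42 11.67]
26 [213.3 170.3] [ 10.43 -41.3 ]
24 [297.7 171. ] [ 9.67 37.2 ]
22 [214.1 189.1] [ -7.83 -41.42]
21 [296.9 189.2] [-8.06 37.09]
22 [214.9 206.9] [-25.87 -41.44]
19 [295.8 207.4] [-26.47  36.77]
11 [241.4 207.1] [-26.1  -15.87]
14 [269.5 207.3] [-26.35  11.34]
22 [215.3 224.1] [-43.98 -41.84]
9 [241.7 224.1] [-43.99 -15.88]
9 [269.1 224.7] [-44.63  11.16]
16 [295.  224.5] [-44.49  36.66]
```

>>> arm_command(
  slide=[
    [0.15,-0.2,2.0],
    [0,0,2.5],
    [0,0,2.5],
    [0,0,2.0],
    [0,0,1.05],
    [0,0,0],
    [0,0,0],
  ],
  dr=[
    [0,0,0.009],
    [0,0,0],
    [0,0,0],
    [0,0,0],
    [0,0,0],
    [0,0,0],
    [0,0,0],
  ],
)

```text
time_s: 5.12
tool_pos: [564.8, 195.4, 34.0]
tool_rot: [0.0, 0.713, 0.701, 0.001]
contact_force: [-0.2, 0.5, 0.3]
finger_gap: 85.2
gripper_force: 0.0
```

>>> arm_command(
  slide=[
    [0,0,0],
    [0,0,0],
    [0,0,0],
    [0,0,0],
    [0,0,0],
    [0,0,0],
    [0,0,0],
    [0,0,0],
  ],
  dr=[
    [0,0,0],
    [0,0,0],
    [0,0,0],
    [0,0,0],
    [0,0,0],
    [0,0,0],
    [0,0,0],
    [0,0,0],
  ],
  claw=-1,
  force=40,
)

```text
time_s: 6.12
tool_pos: [564.4, 195.1, 33.4]
tool_rot: [0.0, 0.713, 0.701, 0.0]
contact_force: [0.5, -0.1, 1.4]
finger_gap: 13.3
gripper_force: 44.3
```

>>> arm_command(
  slide=[
    [0,0,0],
    [0,0,0],
    [0,0,0],
    [0,0,0],
  ],
  dr=[
    [0,0,0],
    [0,0,0],
    [0,0,0],
    [0,0,0],
  ],
  claw=1,
)

```text
time_s: 6.62
tool_pos: [564.1, 195.0, 33.2]
tool_rot: [-0.0, 0.713, 0.701, -0.0]
contact_force: [-0.0, -0.3, 0.2]
finger_gap: 83.6
gripper_force: 0.0
```

>>> arm_command(
  slide=[
    [0,0,-2.0],
    [0,0,-2.5],
    [0,0,-2.5],
    [0,0,-2.0],
    [0,0,-1.0],
    [0,0,0],
    [0,0,0],
  ],
  dr=[
    [0,0,0],
    [0,0,0],
    [0,0,0],
    [0,0,0],
    [0,0,0],
    [0,0,0],
    [0,0,0],
  ],
)

```text
time_s: 7.5
tool_pos: [563.7, 194.6, 132.5]
tool_rot: [-0.0, 0.713, 0.701, -0.001]
contact_force: [-0.8, 0.6, -0.0]
finger_gap: 85.3
gripper_force: 0.0
```

```bash
cat >> h.py <<'E'
def dots(g,st,z):
    W=Rq(st["tool_rot"]); th=cv2.adaptiveThreshold(g.astype(np.uint8),1,cv2.ADAPTIVE_THRESH_MEAN_C,cv2.THRESH_BINARY_INV,15,25)
    th[:,:195]=0; th[:,320:]=0; th[:115]=0; th[235:]=0
    n,l,s,c=cv2.connectedComponentsWithStats(th); o=[]
    for i in range(1,n):
        if 8<s[i,4]<50: o.append((W.T@(topray("wrist",*c[i],z,st)-np.array(st["tool_pos"])))[:2])
    return np.array(o)
E
python3 - <<'E'
from h import *
ps=[]
for i in range(6):
    s=robot.read_state(); p,d=eyes.snapshot("wrist"); W=Rq(s["tool_rot"]); ps.append(list(s["tool_pos"])+[np.degrees(np.arctan2(W[1,0],W[0,0])),s["time_s"]])
print(np.round(ps,2)); 
st=dict(s); st["tool_pos"]=np.mean(ps,0)[:3]
o=dots(p.mean(2),st,6); print(np.round(o,2).tolist())
np.savez("w3.npz",p=p,pos=st["tool_pos"],rot=st["tool_rot"])
E
```

```text
[[563.7  194.59 132.53  88.96   7.5 ]
 [563.57 194.61 132.35  88.97   7.55]
 [563.57 194.67 132.31  88.97   7.6 ]
 [563.61 194.83 132.4   88.98   7.65]
 [563.72 194.91 132.52  88.98   7.7 ]
 [563.77 194.98 132.64  88.98   7.75]]
[[42.68, -39.28], [42.63, -13.15], [42.67, 13.03], [42.67, 39.03], [24.65, -39.35], [24.65, -13.39], [24.61, 39.15], [23.97, 13.12], [6.28, -39.42], [6.4, 39.2], [-11.46, -39.53], [-12.08, 39.21], [-29.66, -39.43], [-29.76, 39.22], [-29.69, -13.51], [-29.72, 13.56], [-47.8, -39.34], [-47.98, -13.83], [-48.19, 13.5], [-47.99, 39.1], [-51.84, 6.03]]
```

>>> arm_command(
  slide=[
    [0,0,2.0],
    [0,0,2.5],
    [0,0,2.5],
    [0,0,2.0],
    [0,0,0.95],
    [0,0,0],
    [0,0,0],
  ],
  dr=[
    [0,0,0],
    [0,0,0],
    [0,0,0],
    [0,0,0],
    [0,0,0],
    [0,0,0],
    [0,0,0],
  ],
)

```text
time_s: 8.68
tool_pos: [564.8, 195.4, 34.6]
tool_rot: [0.0, 0.713, 0.701, 0.001]
contact_force: [0.6, 0.1, -0.2]
finger_gap: 85.5
gripper_force: 0.0
```

>>> arm_command(
  slide=[
    [0,0,0],
    [0,0,0],
    [0,0,0],
    [0,0,0],
    [0,0,0],
    [0,0,0],
    [0,0,0],
    [0,0,0],
  ],
  dr=[
    [0,0,0],
    [0,0,0],
    [0,0,0],
    [0,0,0],
    [0,0,0],
    [0,0,0],
    [0,0,0],
    [0,0,0],
  ],
  claw=-1,
  force=60,
)

```text
time_s: 9.68
tool_pos: [564.3, 195.0, 33.9]
tool_rot: [0.0, 0.713, 0.701, 0.0]
contact_force: [0.0, -0.6, 2.0]
finger_gap: 12.9
gripper_force: 60.1
```

>>> arm_command(
  slide=[
    [0,0,-0.5],
    [0,0,-1.5],
    [0,0,-2.5],
    [0,0,-2.5],
    [0,0,-2.5],
    [0,0,-2.0],
    [0,0,-1.0],
    [0,0,0],
    [0,0,0],
  ],
  dr=[
    [0,0,0],
    [0,0,0],
    [0,0,0],
    [0,0,0],
    [0,0,0],
    [0,0,0],
    [0,0,0],
    [0,0,0],
    [0,0,0],
  ],
)

```text
time_s: 10.8
tool_pos: [563.6, 194.6, 157.9]
tool_rot: [-0.0, 0.713, 0.701, -0.001]
contact_force: [-0.2, 0.4, -4.9]
finger_gap: 12.7
gripper_force: 59.3
```

Run:
```python
from h import *
s=robot.read_state(); p,d,P=cloud("wrist"); cv2.imwrite("pics/w4.png",p[...,::-1]); np.savez("w4.npz",p=p,P=P,d=d,pos=s["tool_pos"],rot=s["tool_rot"])
plan([527.46,-251.29,155],np.radians(99.9),10)
```

```text
yaw0 88.97 tilt [-6.0e-04 -1.8e-03 -1.0e+00]
[[-4.46, -0.28, 0.03], [-4.46, -0.37, 0.03], [-4.45, -0.45, 0.03], [-4.44, -0.53, 0.03], [-4.43, -0.62, 0.03], [-4.42, -0.7, 0.02], [-4.4, -0.79, 0.03], [-4.39, -0.87, 0.02], [-4.37, -0.96, 0.03], [-4.36, -1.04, 0.02]] dr z -0.0191
```

View pics/w4.png

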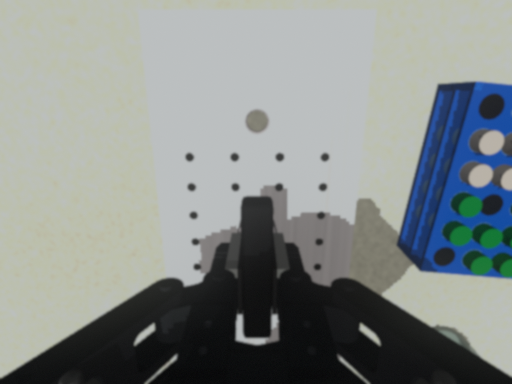

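The plate is lifted, with its near hole at (257,121), clear and level. Its weight reads about 5 N. Now I carry it over the pins.

>>> arm_command(
  slide=[
    [-4.45,-0.3,0.03],
    [-4.45,-0.35,0.03],
    [-4.45,-0.45,0.03],
    [-4.45,-0.55,0.03],
    [-4.45,-0.6,0.03],
    [-4.4,-0.7,0.03],
    [-4.4,-0.8,0.03],
    [-4.4,-0.85,0.03],
    [-4.35,-0.95,0.03],
    [-4.35,-1.05,0.03],
  ],
  dr=[
    [0,0,-0.019],
    [0,0,-0.019],
    [0,0,-0.019],
    [0,0,-0.019],
    [0,0,-0.019],
    [0,0,-0.019],
    [0,0,-0.019],
    [0,0,-0.019],
    [0,0,-0.019],
    [0,0,-0.019],
  ],
)

```text
time_s: 12.1
tool_pos: [527.4, -251.8, 155.0]
tool_rot: [-0.001, 0.643, 0.765, 0.0]
contact_force: [-0.5, -0.1, -4.6]
finger_gap: 13.0
gripper_force: 59.3
```

>>> arm_command(
  slide=[
    [0,0,0],
    [0,0,0],
    [0,0,0],
    [0,0,0],
  ],
  dr=[
    [0,0,0],
    [0,0,0],
    [0,0,0],
    [0,0,0],
  ],
)

```text
time_s: 12.6
tool_pos: [528.4, -249.2, 155.9]
tool_rot: [-0.0, 0.643, 0.766, 0.0]
contact_force: [-0.5, 0.0, -4.0]
finger_gap: 12.7
gripper_force: 59.3
```

```bash
cat >> h.py <<'E'
def pose(n=5):
    o=[]
    for i in range(n):
        s=robot.read_state(); W=Rq(s["tool_rot"]); o.append([*s["tool_pos"],np.degrees(np.arctan2(W[1,0],W[0,0])),*s["contact_force"],*s["ft_torque"]])
        if i<n-1: eyes.snapshot("wrist")
    o=np.array(o); print(s["time_s"],"pose",np.round(o.mean(0),2),"sd",np.round(o.std(0)[:4],2)); return o.mean(0)
E
python3 - <<'E'
from h import *
o=pose()
e=np.array([527.46,-251.29])-o[:2]; y=np.radians(o[3]); print("move tool xy mm",e@[np.cos(y),np.sin(y)],e@[np.sin(y),-np.cos(y)],"yaw err deg",99.9-o[3])
s=robot.read_state(); W=Rq(s["tool_rot"]); print(W.round(4))
E
```

```text
12.8 pose [ 5.2832e+02 -2.4971e+02  1.5589e+02  9.9940e+01 -9.0000e-02 -1.0000e-02
 -4.0100e+00  0.0000e+00 -2.0000e-02 -0.0000e+00] sd [0.06 0.35 0.02 0.03]
move tool xy mm -1.4066291947234546 -1.1227253790124747 yaw err deg -0.04243159132383312
[[-1.720e-01  9.851e-01  1.000e-04]
 [ 9.851e-01  1.720e-01 -1.000e-04]
 [-1.000e-04  1.000e-04 -1.000e+00]]
```

>>> arm_command(
  slide=[
    [-0.14,-0.11,1.0],
    [0,0,1.5],
    [0,0,1.2],
    [0,0,0.7],
    [0,0,0],
    [0,0,0],
    [0,0,0],
    [0,0,0],
  ],
  dr=[
    [0,0,0],
    [0,0,0],
    [0,0,0],
    [0,0,0],
    [0,0,0],
    [0,0,0],
    [0,0,0],
    [0,0,0],
  ],
)

```text
time_s: 13.8
tool_pos: [527.5, -252.3, 112.3]
tool_rot: [0.0, 0.644, 0.765, 0.0]
contact_force: [-0.0, 0.7, -4.4]
finger_gap: 13.0
gripper_force: 59.3
```

Run:
```python
from h import *
o=pose()
e=np.array([527.46,-251.29])-o[:2]; y=np.radians(o[3]); print("move tool xy mm",e@[np.cos(y),np.sin(y)],e@[np.sin(y),-np.cos(y)],"yaw err deg",99.9-o[3])
s=robot.read_state(); p,d=eyes.snapshot("wrist"); np.savez("w5.npz",p=p,d=d,pos=s["tool_pos"],rot=s["tool_rot"])
K,A,c=cam("wrist",s); W=Rq(s["tool_rot"])
def px(t): 
    q=A.T@(W@np.array(t)+np.array(s["tool_pos"])-c); q=K@q; return q[:2]/q[2]
print("hole exp px",px([62.4,0,27]),px([62.4,0,33]))
cv2.imwrite("pics/w5.png",np.hstack([cv2.resize(p[80:160,216:296,::-1],None,fx=5,fy=5,interpolation=cv2.INTER_CUBIC),cv2.resize(p[60:380,96:416,::-1],(400,400))]))
```

```text
14.0 pose [ 5.2737e+02 -2.5227e+02  1.1208e+02  9.9850e+01  2.0000e-01 -1.4000e-01
 -4.3400e+00 -1.0000e-02  2.0000e-02  1.0000e-02] sd [0.08 0.03 0.11 0.  ]
move tool xy mm 0.9545656334564849 0.25237876787974 yaw err deg 0.04705280975417736
hole exp px [258.37410729 122.1633392 ] [258.32662844 121.31087171]
```

View pics/w5.png

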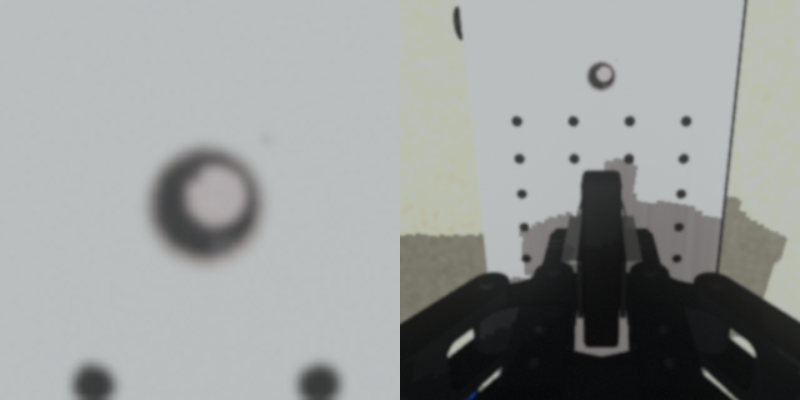

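The left crop shows the bright pin tip at (216,196) inside the near hole, whose centre is at (206,205). The offset is small.

```bash
cat >> h.py <<'E'
def pinoff(p,s,hole=None):
    g=cv2.GaussianBlur(p[...,0].astype(float),(0,0),.7); W=Rq(s["tool_rot"]); T=np.array(s["tool_pos"]); K,A,c=cam("wrist",s)
    r=g[95:150,230:290]; dark=(r<np.median(r)-40).astype(np.uint8)
    cs,_=cv2.findContours(dark,cv2.RETR_EXTERNAL,cv2.CHAIN_APPROX_NONE); k=max(cs,key=cv2.contourArea)
    (hx,hy),hs,_=cv2.fitEllipse(cv2.convexHull(k)); 
    m=np.zeros_like(dark); cv2.fillPoly(m,[k],1); m=cv2.erode(m,np.ones((3,3)))
    w=np.clip(r-110,0,30)*m; vv,uu=np.mgrid[:r.shape[0],:r.shape[1]]
    px,py=(uu*w).sum()/w.sum(),(vv*w).sum()/w.sum()
    f=lambda u,v,z:(W.T@(topray("wrist",u+230,v+95,z,s)-T))
    h=f(hx,hy,T[2]-27); q=f(px,py,73); print("hole",hx+230,hy+95,hs,np.round(h,2),"pin",px+230,py+95,np.round(q,2),"offset",np.round(q-h,2)); return q-h
E
python3 - <<'E'
from h import *
z=np.load("w5.npz"); s={"tool_pos":z["pos"],"tool_rot":z["rot"]}; pinoff(z["p"],s)
E
```

```text
hole 256.5 120.5 (22.046154022216797, 22.046154022216797) [63.31 -1.04 26.99] pin 259.1469623672773 118.53321587832131 [63.55  0.51 38.93] offset [ 0.25  1.56 11.94]
```

Run:
```python
from h import *
for n in("w4","w5"):
    z=np.load(n+".npz"); s={"tool_pos":z["pos"],"tool_rot":z["rot"]}; g=z["p"].mean(2)
    W=Rq(s["tool_rot"]); th=((g<110)).astype(np.uint8); th[:,:180]=0; th[:,335:]=0; th[:145]=0
    k,l,q,c=cv2.connectedComponentsWithStats(th)
    for i in range(1,k):
        if 15<q[i,4]<90: print(n,q[i,4],np.round(c[i],1),np.round((W.T@(topray("wrist",*c[i],s["tool_pos"][2]-27,s)-s["tool_pos"]))[:2],2))
z=np.load("w5.npz"); print(z["p"][108:134,244:272,0])
```

```text
w4 41 [189.  156.8] [ 42.91 -40.12]
w4 40 [234.1 156.8] [ 42.85 -14.05]
w4 40 [279.2 156.9] [42.74 12.03]
w4 40 [324.6 156.9] [42.71 38.23]
w4 37 [191.1 186.8] [ 24.8  -40.11]
w4 37 [234.9 186.7] [ 24.8  -14.03]
w4 52 [278.5 187.5] [24.27 11.99]
w4 35 [322.3 186.7] [24.74 38.09]
w4 33 [193.1 214.7] [  6.88 -40.12]
w4 59 [320.7 215.6] [ 6.21 38.25]
w4 35 [195.3 241.4] [-11.31 -39.9 ]
w4 68 [318.9 241.5] [-11.45  38.27]
w4 67 [317.1 266.5] [-29.47  38.13]
w4 39 [197.3 266.4] [-29.32 -39.76]
w5 41 [324.7 156.7] [42.84 38.3 ]
w5 40 [189.  156.7] [ 42.97 -40.09]
w5 39 [234.1 156.7] [ 42.9  -14.03]
w5 39 [279.1 156.7] [42.85 11.97]
w5 38 [191.  186.5] [ 24.98 -40.17]
w5 38 [234.9 186.6] [ 24.85 -13.99]
w5 51 [278.5 187.4] [24.3  12.02]
w5 36 [322.5 186.5] [24.84 38.21]
w5 34 [193.  214.7] [  6.88 -40.17]
w5 33 [320.4 214.6] [ 6.84 38.08]
w5 71 [318.8 241.2] [-11.27  38.15]
w5 42 [195.  241.9] [-11.63 -40.09]
w5 51 [197.2 266.3] [-29.2 -39.8]
w5 68 [316.9 266.4] [-29.43  38.03]
[[186 185 186 185 186 186 185 184 183 180 178 173 171 172 174 177 180 182
  184 185 185 186 186 184 181 179 182 18
[... 2228 characters left out ...]
186 184 178 168 152 130 105  86  75  70  67  67  67  70  78  83  87  89
   97 110 130 151 168 177 183 185 185 186]
 [186 185 183 176 165 150 131 113  98  85  77  72  72  75  82  90  97 105
  120 137 153 167 176 182 185 185 186 186]
 [186 186 184 182 175 166 154 142 129 115 101  94  91  93 100 108 118 130
  145 160 170 177 181 184 185 186 186 186]
 [186 186 186 185 182 177 170 162 154 144 133 127 122 123 129 138 147 155
  164 173 179 182 185 185 186 185 185 185]
 [186 186 186 186 185 184 180 176 172 166 160 155 152 152 156 162 169 173
  176 181 183 184 185 185 185 186 186 185]
 [186 185 186 185 186 186 185 183 181 178 175 173 171 172 173 177 179 182
  183 184 186 185 186 186 186 186 185 185]]
```

>>> arm_command(
  slide=[
    [0.03,0.13,0.2],
    [0,0,0],
    [0,0,0],
    [0,0,0],
  ],
  dr=[
    [0,0,0],
    [0,0,0],
    [0,0,0],
    [0,0,0],
  ],
)

```text
time_s: 14.55
tool_pos: [528.5, -251.6, 109.8]
tool_rot: [-0.0, 0.644, 0.765, 0.0]
contact_force: [1.0, 0.2, -4.3]
finger_gap: 12.7
gripper_force: 59.3
```

Run:
```python
from h import *
o=pose(3); s=robot.read_state(); p,d=eyes.snapshot("wrist"); pinoff(p,s)
```

```text
14.65 pose [ 5.2848e+02 -2.5165e+02  1.0983e+02  9.9860e+01  2.1000e-01  1.7000e-01
 -4.5900e+00  1.0000e-02 -2.0000e-02 -4.0000e-02] sd [0.   0.02 0.02 0.  ]
hole 256.532434463501 120.49077033996582 (21.941682815551758, 22.08412742614746) [63.31 -1.03 27.  ] pin 256.7466296484306 119.57364607465006 [63.1  -0.91 36.84] offset [-0.21  0.11  9.84]
```

>>> arm_command(
  slide=[
    [0,0,0.2],
    [0,0,0.2],
    [0,0,0.1],
    [0,0,0.1],
    [0,0,0.1],
    [0,0,0],
  ],
  dr=[
    [0,0,0],
    [0,0,0],
    [0,0,0],
    [0,0,0],
    [0,0,0],
    [0,0,0],
  ],
)

```text
time_s: 15.45
tool_pos: [528.4, -251.6, 102.7]
tool_rot: [-0.0, 0.644, 0.765, -0.0]
contact_force: [0.2, -0.4, -3.9]
finger_gap: 12.8
gripper_force: 59.3
```

Run:
```python
from h import *
o=pose(4); s=robot.read_state(); p,d=eyes.snapshot("wrist"); pinoff(p,s)
```

```text
15.6 pose [ 5.2847e+02 -2.5162e+02  1.0280e+02  9.9860e+01 -1.9000e-01 -4.2000e-01
 -4.1600e+00 -0.0000e+00  0.0000e+00 -2.0000e-02] sd [0.04 0.01 0.05 0.  ]
hole 256.53305435180664 120.47599983215332 (21.959861755371094, 22.400453567504883) [63.32 -1.03 27.  ] pin 256.413926986335 120.24903530135533 [63.23 -1.1  29.86] offset [-0.09 -0.07  2.86]
```

>>> arm_command(
  slide=[
    [0,0,0.1],
    [0,0,0.1],
    [0,0,0.1],
    [0,0,0.1],
    [0,0,0],
  ],
  dr=[
    [0,0,0],
    [0,0,0],
    [0,0,0],
    [0,0,0],
    [0,0,0],
  ],
)

```text
time_s: 16.27
tool_pos: [528.4, -251.6, 98.7]
tool_rot: [-0.0, 0.644, 0.765, -0.0]
contact_force: [0.6, -0.3, -4.9]
finger_gap: 12.9
gripper_force: 59.3
```

Run:
```python
from h import *
o=pose(4)
```

```text
16.425 pose [ 5.2847e+02 -2.5162e+02  9.8780e+01  9.9860e+01  3.0000e-02 -1.8000e-01
 -4.6100e+00 -2.0000e-02  2.0000e-02 -4.0000e-02] sd [0.04 0.01 0.05 0.  ]
```

>>> arm_command(
  slide=[
    [0,0,0.15],
    [0,0,0.15],
    [0,0,0.15],
    [0,0,0.15],
    [0,0,0.1],
    [0,0,0.1],
    [0,0,0],
  ],
  dr=[
    [0,0,0],
    [0,0,0],
    [0,0,0],
    [0,0,0],
    [0,0,0],
    [0,0,0],
    [0,0,0],
  ],
)

```text
time_s: 17.3
tool_pos: [528.4, -251.6, 90.7]
tool_rot: [-0.0, 0.644, 0.765, 0.0]
contact_force: [-0.5, 0.2, -4.3]
finger_gap: 13.3
gripper_force: 59.3
```

>>> arm_command(
  slide=[
    [0,0,0.1],
    [0,0,0.1],
    [0,0,0.1],
    [0,0,0.1],
    [0,0,0],
    [0,0,0],
  ],
  dr=[
    [0,0,0],
    [0,0,0],
    [0,0,0],
    [0,0,0],
    [0,0,0],
    [0,0,0],
  ],
)

```text
time_s: 18.05
tool_pos: [528.5, -251.6, 87.2]
tool_rot: [0.0, 0.644, 0.765, -0.0]
contact_force: [-1.6, 0.1, 0.5]
finger_gap: 13.1
gripper_force: 60.0
```

>>> arm_command(
  slide=[
    [0,0,0.1],
    [0,0,0.1],
    [0,0,0],
    [0,0,0],
  ],
  dr=[
    [0,0,0],
    [0,0,0],
    [0,0,0],
    [0,0,0],
  ],
)

```text
time_s: 18.55
tool_pos: [528.5, -251.7, 84.9]
tool_rot: [0.0, 0.644, 0.765, 0.0]
contact_force: [-2.1, 1.2, 2.1]
finger_gap: 12.9
gripper_force: 60.3
```

Run:
```python
from h import *
o=pose(4); s=robot.read_state(); p,d,P=cloud("wrist")
cv2.imwrite("pics/w6.png",p[...,::-1]); 
W=Rq(s["tool_rot"])
for u,v in((200,60),(310,60),(215,140),(300,140),(205,225),(310,225)): print(u,v,np.nanmedian(P[v-4:v+5,u-4:u+5].reshape(-1,3),0).round(1))
```

```text
18.7 pose [ 5.2853e+02 -2.5165e+02  8.4890e+01  9.9860e+01 -2.1600e+00  8.5000e-01
  2.3400e+00  1.5000e-01  5.1000e-01 -2.0000e-02] sd [0.01 0.03 0.02 0.  ]
200 60 [ 482.6 -164.1   60.6]
310 60 [ 538.7 -154.5   60.7]
215 140 [ 495.6 -203.7   60.6]
300 140 [ 542.4 -195.7   60.8]
205 225 [ 496.1 -256.2   60.8]
310 225 [ 559.3 -245.1   60.8]
```

View pics/w6.png

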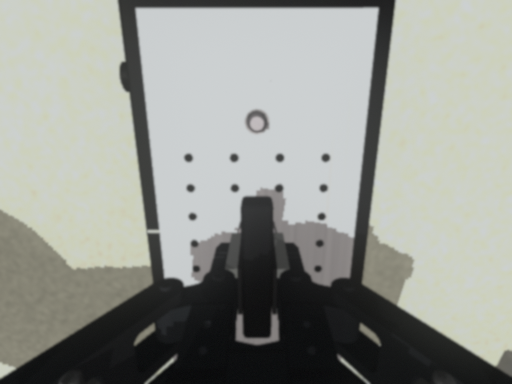

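The plate is between the rims, with the pin tip centred in the hole at (257,121). Depths across its top agree to within 0.2 mm, so it lies level. I'll press gently on the spring to seat it, ease off and release.

>>> arm_command(
  slide=[
    [0,0,0.15],
    [0,0,0.15],
    [0,0,0.1],
    [0,0,0],
  ],
  dr=[
    [0,0,0],
    [0,0,0],
    [0,0,0],
    [0,0,0],
  ],
)

```text
time_s: 19.25
tool_pos: [528.5, -251.7, 80.8]
tool_rot: [0.0, 0.644, 0.765, 0.0]
contact_force: [-1.4, 0.5, 3.7]
finger_gap: 13.2
gripper_force: 60.5
```

>>> arm_command(
  slide=[
    [0,0,-0.2],
    [0,0,-0.2],
    [0,0,-0.1],
    [0,0,0],
    [0,0,0],
  ],
  dr=[
    [0,0,0],
    [0,0,0],
    [0,0,0],
    [0,0,0],
    [0,0,0],
  ],
)

```text
time_s: 19.88
tool_pos: [528.5, -251.6, 85.8]
tool_rot: [0.0, 0.644, 0.765, 0.0]
contact_force: [-1.1, 1.3, 1.4]
finger_gap: 13.1
gripper_force: 60.2
```

>>> arm_command(
  slide=[
    [0,0,0],
    [0,0,0],
    [0,0,0],
    [0,0,0],
    [0,0,0],
    [0,0,0],
  ],
  dr=[
    [0,0,0],
    [0,0,0],
    [0,0,0],
    [0,0,0],
    [0,0,0],
    [0,0,0],
  ],
  claw=1,
)

```text
time_s: 20.62
tool_pos: [528.5, -251.7, 85.8]
tool_rot: [0.0, 0.644, 0.765, 0.0]
contact_force: [-0.7, 0.7, 0.4]
finger_gap: 85.6
gripper_force: 0.0
```

>>> arm_command(
  slide=[
    [0,0,-1],
    [0,0,-2],
    [0,0,-3],
    [0,0,-3],
    [0,0,-2],
    [0,0,-0.5],
    [0,0,0],
    [0,0,0],
  ],
  dr=[
    [0,0,0],
    [0,0,0],
    [0,0,0],
    [0,0,0],
    [0,0,0],
    [0,0,0],
    [0,0,0],
    [0,0,0],
  ],
)

```text
time_s: 21.62
tool_pos: [527.7, -251.5, 199.7]
tool_rot: [-0.001, 0.644, 0.765, -0.0]
contact_force: [-0.3, 0.4, -0.5]
finger_gap: 85.0
gripper_force: 0.0
```

Run:
```python
from h import *
o=pose(3); p,d,P=cloud("wrist"); q,_=eyes.snapshot("top")
cv2.imwrite("pics/end.png",np.hstack([p[...,::-1][:, 100:420],cv2.resize(q[150:240,230:390,::-1],(480,384))]))
for u,v in((200,60),(310,60),(220,140),(295,140),(215,225),(300,225),(225,250),(290,250)): print(u,v,np.nanmedian(P[v-3:v+4,u-3:u+4].reshape(-1,3),0).round(1))
```

```text
21.725 pose [ 5.2777e+02 -2.5145e+02  1.9971e+02  9.9860e+01 -1.2000e-01  3.8000e-01
 -2.6000e-01 -1.0000e-02  1.0000e-02 -1.0000e-02] sd [0.08 0.04 0.04 0.  ]
200 60 [ 459.6 -154.9   60.5]
310 60 [ 554.2 -138.8   60.7]
220 140 [ 486.3 -220.9   60.7]
295 140 [ 555.9 -208.9   60.4]
215 225 [ 492.7 -308.1   60.4]
300 225 [ 579.  -292.9   60.4]
225 250 [ 506.9 -334.6   60.6]
290 250 [ 574.6 -323.1   60.5]
```

View pics/end.png

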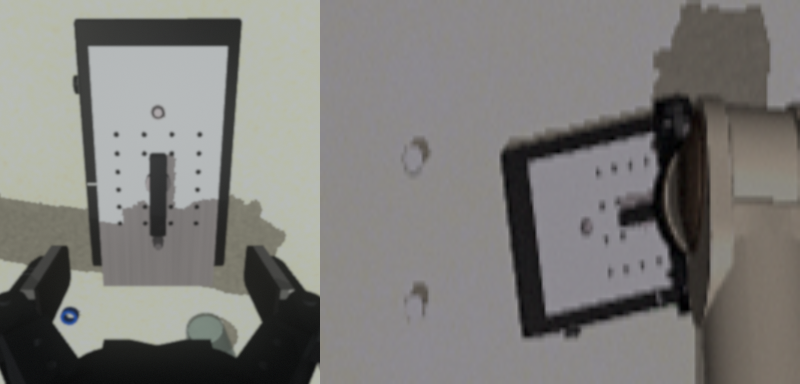

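The final picture shows the plate flat and level on the pin plate. The pins sit in both holes, at (158,112) and (158,242), the gripper is clear, and the vials are still standing.

```bash
python3 -c "
from h import *
print(robot.finish_job())"
```

```text
the job is handed in; nothing more can be done
None
```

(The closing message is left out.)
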